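# Turn the seasoning row round for the customers

## Task

The four seasoning shakers stand in a row on the wooden prep shelf; move them all into the black serving caddy, one in each compartment, in the reverse order, so that customers across the counter meet the row as the cook had it: the shaker at the left end of the shelf goes into the compartment at the right end of the caddy, the second from the left into the second from the right, and so on. Keep the shakers upright throughout, leave them standing flat on the caddy's floor and released, and do not shift the sauce bottle, the cup or the spatula.

Things in the scene. Friction and masses are not known exactly. Their poses are not given: they have to be found in the camera images.
- shaker_red: seasoning shaker with a red lid: upright round can, plain metal body 44 mm diameter up to 78 mm, then the red lid 46 mm diameter, 96 mm high overall, about 0.16 kg. Origin at the centre of its underside, z up; it is round, so its yaw means nothing.
- shaker_yellow: seasoning shaker with a yellow lid: upright round can, plain metal body 44 mm diameter up to 78 mm, then the yellow lid 46 mm diameter, 96 mm high overall, about 0.16 kg. Origin at the centre of its underside, z up; it is round, so its yaw means nothing.
- shaker_green: seasoning shaker with a green lid: upright round can, plain metal body 44 mm diameter up to 78 mm, then the green lid 46 mm diameter, 96 mm high overall, about 0.16 kg. Origin at the centre of its underside, z up; it is round, so its yaw means nothing.
- shaker_blue: seasoning shaker with a blue lid: upright round can, plain metal body 44 mm diameter up to 78 mm, then the blue lid 46 mm diameter, 96 mm high overall, about 0.16 kg. Origin at the centre of its underside, z up; it is round, so its yaw means nothing.
- tab_red: flat red marker tile, 26 x 34 x 4 mm, fixed on the wooden shelf beyond the far rail, straight in front of the place where the red-lidded shaker stands at the start (that place is 58 mm from the tile's origin along the tile's -x). It stays there and so still shows the shelf's order after the shakers have gone. Origin at the centre of its underside.
- tab_yellow: flat yellow marker tile, 26 x 34 x 4 mm, fixed on the wooden shelf beyond the far rail, straight in front of the place where the yellow-lidded shaker stands at the start (that place is 58 mm from the tile's origin along the tile's -x). It stays there and so still shows the shelf's order after the shakers have gone. Origin at the centre of its underside.
- tab_green: flat green marker tile, 26 x 34 x 4 mm, fixed on the wooden shelf beyond the far rail, straight in front of the place where the green-lidded shaker stands at the start (that place is 58 mm from the tile's origin along the tile's -x). It stays there and so still shows the shelf's order after the shakers have gone. Origin at the centre of its underside.
- tab_blue: flat blue marker tile, 26 x 34 x 4 mm, fixed on the wooden shelf beyond the far rail, straight in front of the place where the blue-lidded shaker stands at the start (that place is 58 mm from the tile's origin along the tile's -x). It stays there and so still shows the shelf's order after the shakers have gone. Origin at the centre of its underside.
- shelf: low wooden prep shelf, fixed: 130 mm deep (x) and 310 mm long (y), flat top 36 mm above its origin, which is at the centre of its underside, on the table. The row runs along its y: places at y = +105, +35, -35, -105 mm, all at x = -15 mm. Two rails 8 mm thick and 12 mm high run along y at x = -50 and +20 mm, beside the row. +x points away from the robot (within about 6 degrees), +y to the robot's left.
- caddy: black serving caddy, fixed: open-topped, 75 mm (x) by 285 mm (y), 28 mm high, with a row of four compartments along its y, centred at x = 0, y = +105, +35, -35, -105 mm; each is 65 x 65 mm inside, with 5 mm walls and its grey floor 5 mm above the origin. Origin at the centre of its underside, on the table; +x away from the robot (within about 6 degrees), +y to the robot's left. It may be nearer to the robot than the shelf or farther.
- sauce_bottle: bystander: yellow sauce bottle with red cap, 56 mm diameter, 170 mm high, standing beside the work on the robot's left. Origin at the centre of its underside.
- steel_cup: bystander: empty steel cup, 76 mm diameter, 90 mm high, standing on the robot's right. Origin at the centre of its underside.
- spatula: bystander: spatula lying on the table on the robot's right, under 300 mm long. Origin under its middle.

How it is judged (in metres and radians):
At the end, for the whole second after the job is handed in: Each shaker stands in the caddy compartment that mirrors its starting place on the shelf (marked by its tab): within 14 mm of the compartment's centre in x and y, its underside less than 12 mm above the caddy's underside, upright within 0.12 rad, slower than 0.03 m/s (((y of tab_red in the frame of shelf between 0.085 and 0.125 m and y of shaker_red in the frame of caddy between -0.119 and -0.091 m) or (y of tab_red in the frame of shelf between 0.015 and 0.055 m and y of shaker_red in the frame of caddy between -0.049 and -0.021 m) or (y of tab_red in the frame of shelf between -0.055 and -0.015 m and y of shaker_red in the frame of caddy between 0.021 and 0.049 m) or (y of tab_red in the frame of shelf between -0.125 and -0.085 m and y of shaker_red in the frame of caddy between 0.091 and 0.119 m)) and x of shaker_red in the frame of caddy between -0.014 and 0.014 m and z of each of shaker_red, shaker_yellow, shaker_green, shaker_blue in the frame of caddy below 0.012 m and angle between each of shaker_red, shaker_yellow, shaker_green, shaker_blue's own z axis and vertical below 0.12 rad and linear speed of each of shaker_red, shaker_yellow, shaker_green, shaker_blue below 0.03 m/s and ((y of tab_yellow in the frame of shelf between 0.085 and 0.125 m and y of shaker_yellow in the frame of caddy between -0.119 and -0.091 m) or (y of tab_yellow in the frame of shelf between 0.015 and 0.055 m and y of shaker_yellow in the frame of caddy between -0.049 and -0.021 m) or (y of tab_yellow in the frame of shelf between -0.055 and -0.015 m and y of shaker_yellow in the frame of caddy between 0.021 and 0.049 m) or (y of tab_yellow in the frame of shelf between -0.125 and -0.085 m and y of shaker_yellow in the frame of caddy between 0.091 and 0.119 m)) and x of shaker_yellow in the frame of caddy between -0.014 and 0.014 m and ((y of tab_green in the frame of shelf between 0.085 and 0.125 m and y of shaker_green in the frame of caddy between -0.119 and -0.091 m) or (y of tab_green in the frame of shelf between 0.015 and 0.055 m and y of shaker_green in the frame of caddy between -0.049 and -0.021 m) or (y of tab_green in the frame of shelf between -0.055 and -0.015 m and y of shaker_green in the frame of caddy between 0.021 and 0.049 m) or (y of tab_green in the frame of shelf between -0.125 and -0.085 m and y of shaker_green in the frame of caddy between 0.091 and 0.119 m)) and x of shaker_green in the frame of caddy between -0.014 and 0.014 m and ((y of tab_blue in the frame of shelf between 0.085 and 0.125 m and y of shaker_blue in the frame of caddy between -0.119 and -0.091 m) or (y of tab_blue in the frame of shelf between 0.015 and 0.055 m and y of shaker_blue in the frame of caddy between -0.049 and -0.021 m) or (y of tab_blue in the frame of shelf between -0.055 and -0.015 m and y of shaker_blue in the frame of caddy between 0.021 and 0.049 m) or (y of tab_blue in the frame of shelf between -0.125 and -0.085 m and y of shaker_blue in the frame of caddy between 0.091 and 0.119 m)) and x of shaker_blue in the frame of caddy between -0.014 and 0.014 m); the robot touches nothing.
It fails at once if a shaker is tipped by more than 0.8 rad (about 45 degrees) (angle between any of shaker_red, shaker_yellow, shaker_green, shaker_blue's own z axis and vertical above 0.8 rad).
It fails at once if the sauce bottle, cup or spatula is shifted by more than 25 mm (distance of any of sauce_bottle, steel_cup, spatula from where it was at the start of the episode above 0.025 m).
It also fails if it takes over 112 s, if anything falls off the work surface, if the arm or the gripper's body presses on something with over 40 N, if the wrist force passes 120 N, or if a joint passes its speed limit or range.

## Robot

A 6-joint arm with a two-finger parallel gripper is mounted at the origin on the work surface. World frame = base frame: x ahead of the robot, y to its left, z up, the work surface at z = 0. Lengths are in m, angles in degrees, forces in N, time in s.
With the tool pointing down it reaches from about 0.3 to 0.75 m from the base axis. Payload 8.5 kg.
Tool frame: the origin (TCP) lies between the finger pads; the fingertips stand 8 mm ahead of it and the grasp point (between the pads) lies 11 mm behind it; y points along the fingers, z is the direction in which the jaws open and shut, and the axes are right-handed (so a half turn about y gives the same grasp; the last joint's range is limited). The gripper opens to 85 mm and grips with 20 to 120 N. Pads are 22 mm wide; open, the fingers measure 114 mm over their backs; the gripper's body (76 mm by 85 mm) begins 54 mm behind the grasp point. The pads swing forward as they close: fully open they stand 13 mm farther back than shut.
Start: joints at [-12.336, 21.807, 74.336, -0, 83.858, -12.336], TCP at [0.55, 0, 0.207] pointing down, gripper open.
Joint ranges: [-178.18, 178.18], [-50.72, 133.34], [12.68, 142.11], [-81.47, 261.47], [9.98, 163.14], [-165.26, 165.26]. Speed limits (degrees/s): [136.94, 136.94, 180, 180, 180, 180].

## Interface

Orientations are given as a 3x3 rotation matrix whose columns are the frame's x, y, z axes.
In Python, from rig import env, get_image gives the robot as it stands.
- The arm moves only by the tool move_arm, never from a script. Its argument "targets" is one flat list of numbers, 6 for each row, row after row: the shift along the tool's x, y, z in mm, then the turn, a rotation vector about the tool's x, y, z in rad. A call has exactly 5 rows; each row shifts and turns the commanded pose from where the row before left it, along the tool's axes as they then stand; what a row does not reach is not made up. A row lasts 1/8 s, in which the tool goes at most 62.5 mm and 10.7 degrees, less where a joint would pass 70% of its speed; a pose out of reach is approached as far as the arm can. A call is refused whole if a number of a shift passes 62.5 or a number of a turn 0.188, either way. A call with a gripper value outside its range is refused whole. "hand" is the opening, from -1 (shut) to 1 (fully open), so that 0 is half open, set as the call begins (left out, the last holds). The fingers move at their own pace and stop on an object; "squeeze" is the grip in N (left out, the last holds). Time passes only in rows, so rows that do not move let the fingers close, or fill a call up. It gives the time, the measured TCP pose, the force and the opening at its end, in the units of the state.
- env.observe(): the state, without advancing time (a new reading comes with each control period).
- get_image(name): name is "scene" or "side" or "wrist"; returns a dict with "pixels" (420x560x3 uint8, red, green, blue), "z_map" (420x560 float32, m along the optical axis (not along the pixel's ray), 0 where there is no reading), "intrinsics" (3x3 intrinsics, pixels), "k1" (the pictures are not rectified: a ray, as slopes to the right and down, at radius r is drawn at 1 + k1 r^2 times it, then the intrinsics apply), "R" (3x3) and "t" (3): a world point X has camera coordinates R X + t; the wrist camera has in their place "mount" (4x4, takes a point from camera to tool coordinates, whose origin is the TCP and whose axes are the tool frame's). Camera axes: x right, y down, z forward; pixel columns grow to the right and rows downward; lengths in m; the calibration is good to about 2 mm. A picture is of the moment at which its call begins: read the wrist's pose just before it.
- env.close_job(): hands the job in, once; it reports no verdict.
The state is a dict: "time_s": time; "q": joint angles; "qvel": joint speeds; "joint_efforts": joint torques, N m; "position": TCP position; "tool_rot": TCP orientation; "ft_force": force on the tool from outside, world axes, zero at the start; "wrist_torque": the same for the moment, N m; "grip_width": finger opening in m.
Only numpy, scipy, OpenCV 4.12 (cv2) and the standard library are available. Lean on these libraries where they do the work, as an engineer would, in place of code of your own. Each camera call takes 0.05 s, during which the arm holds its last target.

## Working session

There is one attempt and no reset: what is moved stays moved. The work goes in short steps, Python scripts to look and compute and a tool call to move; the robot and the scene stay as the last step left them, time stands still between calls to the robot, and variables do not carry over. Pictures are saved under pics/ and viewed, and the job is handed in when it is done.

Besides the shell and the picture viewer there is one more tool, called after "Emit:" as name(argument=value, ...) on one line, values as JSON. move_arm: Moves the arm, as the interface text tells. Its arguments: {"type":"object","properties":{"targets":{"type":"array"},"hand":{"type":"number"},"squeeze":{"type":"number"}},"required":["targets"]}

```bash
ls; mkdir -p pics
cat > h.py <<'E'
import numpy as np, cv2
from rig import env, get_image
def save(im,n): cv2.imwrite('pics/'+n+'.png', im['pixels'][:,:,::-1])
def cloud(im, state=None):
    K=np.array(im['intrinsics']);k1=im['k1'];z=im['z_map']
    h,w=z.shape
    v,u=np.mgrid[0:h,0:w].astype(float)
    xd=(u-K[0,2])/K[0,0]; yd=(v-K[1,2])/K[1,1]
    x,y=xd.copy(),yd.copy()
    for _ in range(15):
        f=1+k1*(x*x+y*y); x=xd/f;y=yd/f
    P=np.stack([x*z,y*z,z],-1)
    if 'R' in im:
        return (P-np.array(im['t']))@np.array(im['R'])
    M=np.array(im['mount']); T=P@M[:3,:3].T+M[:3,3]
    return T@np.array(state['tool_rot']).T+np.array(state['position'])
E
python3 - <<'E'
from h import *
s=env.observe(); print(s)
for n in ['scene','side','wrist']:
    im=get_image(n); save(im,n+'0'); np.savez('pics/'+n+'0.npz',**{k:v for k,v in im.items()},)
    print(n,im.get('R'),im.get('t'),im.get('mount'),im['k1'])
E
```

```text
pics
{'time_s': 0.0, 'q': array([-1.23348013e+01,  2.18416778e+01,  7.43842254e+01,  1.59859402e-03,
        8.38591780e+01, -1.23346644e+01]), 'qvel': array([-0.02567721, -0.10279729, -0.0699535 , -0.02841671, -0.05174075,
        0.08594834]), 'joint_efforts': array([-1.00240642e-03, -4.48466885e+01, -2.31285810e+01, -2.87182611e-04,
        4.73836102e-03,  1.77242771e-05]), 'position': array([5.49673804e-01, 8.64044810e-05, 2.06408477e-01]), 'tool_rot': array([[-5.64173038e-06, -1.44474261e-03,  9.99998956e-01],
       [-9.99999941e-01,  3.44320333e-04, -5.14428116e-06],
       [-3.44312542e-04, -9.99998897e-01, -1.44474447e-03]]), 'ft_force': array([ 0.16074666,  0.97782015, -0.57339502]), 'wrist_torque': array([ 0.03905476, -0.00853399,  0.00115425]), 'grip_width': 0.08507746175582324}
scene [[-0.71851853  0.69512427  0.02309498]
 [ 0.4256745   0.46577561 -0.77579269]
 [-0.5500294  -0.54759048 -0.63056508]] [ 0.44369708 -0.1825151   1.2095119 ] None 0.03686951437979987
side [[ 0.95154177 -0.30747669 -0.00513321]
 [-0.22922381 -0.69804907 -0.67836859]
 [ 0.2049993   0.6466727  -0.73470383]] [-0.53964795  0.15706426  1.19750907] None -0.021606809969112187
wrist None None [[-5.30008372e-05  9.49387520e-01  3.14107202e-01 -8.08001788e-02]
 [ 2.95581653e-04 -3.14107174e-01  9.49387485e-01 -1.67727383e-01]
 [ 9.99999955e-01  1.43162657e-04 -2.63973589e-04 -2.56775478e-04]
 [ 0.00000000e+00  0.00000000e+00  0.00000000e+00  1.00000000e+00]] -0.06961824542506993
```

View pics/scene0.png

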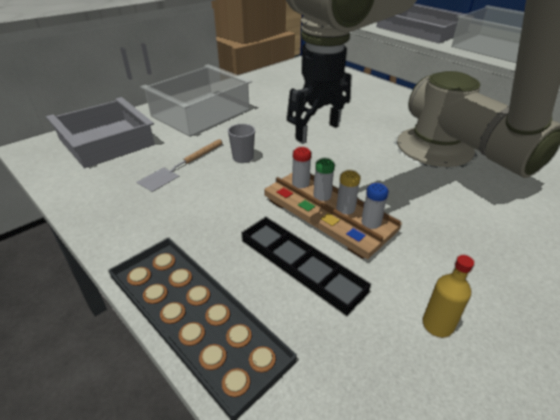

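View pics/side0.png

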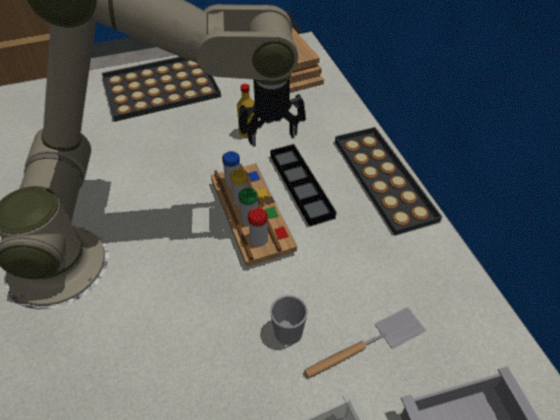

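View pics/wrist0.png

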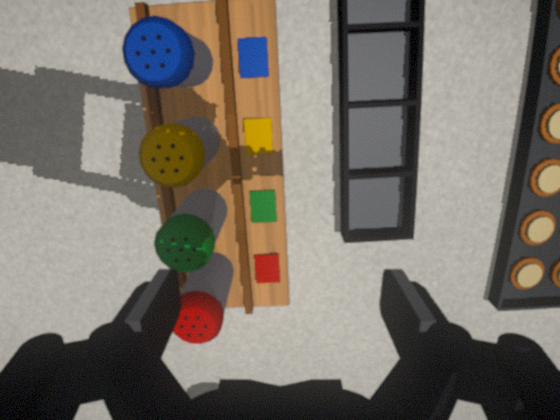

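```bash
cat > m.py <<'E'
from h import *
import sys
def caps(im,P):
    hsv=cv2.cvtColor(im['pixels'],cv2.COLOR_RGB2HSV).astype(int)
    H,S,V=hsv[...,0],hsv[...,1],hsv[...,2]
    out={}
    for n,c in dict(red=((H<6)|(H>174)),yellow=(H>19)&(H<30),green=(H>50)&(H<75),blue=(H>105)&(H<125)).items():
        m=c&(S>140)&(P[...,0]>.3)&(P[...,0]<.8)&(abs(P[...,1])<.3)&(im['z_map']>0)
        out[n]=m
    return out
if __name__=='__main__':
  s=env.observe()
  for n in ['scene','side','wrist']:
    im=dict(np.load(f'pics/{n}0.npz',allow_pickle=True)); im['k1']=float(im['k1'])
    P=cloud(im,s); 
    for c,m in caps(im,P).items():
        z=P[...,2]
        top=m&(z>.122)&(z<.145); tab=m&(z>.03)&(z<.05)
        r=[n,c]
        for k in (top,tab):
            k=cv2.erode(k.astype(np.uint8),np.ones((3,3)))>0
            if k.sum()>4:
                q=P[k]; (cx,cy),rr=cv2.minEnclosingCircle(q[:,:2].astype(np.float32)*1000)
                r+=[k.sum(),np.round(np.median(q,0)*1000,1),(round(cx,1),round(cy,1),round(rr,1))]
        print(*r)
    # dark caddy rim
    V=im['pixels'].max(-1)
    m=(P[...,2]>.020)&(P[...,2]<.034)&(P[...,0]>.45)&(P[...,0]<.75)&(abs(P[...,1])<.25)&(V<70)
    nl,lab,st,_=cv2.connectedComponentsWithStats(m.astype(np.uint8))
    for i in range(1,nl):
        if st[i,4]>150:
            q=P[lab==i][:,:2]; print(' dark',st[i,4],cv2.minAreaRect((q*1000).astype(np.float32)))
    m=(P[...,2]>.028)&(P[...,2]<.042)&(P[...,0]>.25)&(P[...,0]<.75)&(abs(P[...,1])<.25)&(V>70)
    if m.sum()>100:print(' shelf',m.sum(),cv2.minAreaRect((P[m][:,:2]*1000).astype(np.float32)))
E
python3 m.py
```

```text
scene red 94 [487.9 -97.5 130.9] (485.4, -99.3, 16.4) 37 [ 537.4 -102.7   40. ] (537.1, -102.1, 13.4)
scene yellow 116 [480.5  39.8 131.5] (480.5, 39.2, 16.2) 69 [529.8  36.3  40.3] (530.5, 36.2, 14.5)
scene green 93 [485.7 -28.4 130.8] (484.3, -29.6, 14.7) 13 [535.5 -30.1  40.2] (534.6, -32.5, 7.4)
scene blue 166 [477.  107.9 131.4] (474.7, 106.5, 18.2) 48 [528.2 107.   40.6] (526.9, 107.3, 12.4)
 dark 1418 ((648.6797485351562, 67.13945007324219), (75.6750259399414, 282.9650573730469), 3.6435887813568115)
 shelf 3064 ((562.2958374023438, 20.428314208984375), (257.8641052246094, 344.7742919921875), 7.071647644042969)
side red 167 [ 476.5 -113.2  130.5] (478.2, -110.7, 20.4) 59 [ 534.8 -103.4   39.4] (537.4, -104.4, 14.8)
side yellow 124 [470.3  26.4 131.1] (470.3, 27.1, 18.6) 53 [528.4  35.3  39.2] (527.9, 33.7, 16.1)
side green 118 [472.4 -46.4 130.6] (471.9, -42.5, 18.1) 32 [531.5 -34.2  39.1] (531.7, -32.6, 11.3)
side blue 103 [464.6  95.2 130.5] (464.3, 96.5, 18.6) 27 [523.1 107.5  38.5] (522.2, 104.0, 12.6)
 dark 726 ((645.7724609375, 64.6539535522461), (76.33292388916016, 289.5242614746094), 3.5801331996917725)
 shelf 2459 ((552.62744140625, 23.120025634765625), (266.896728515625, 355.8134765625), 3.4056267738342285)
wrist red 1432 [ 482.  -100.   132.6] (479.1, -102.5, 20.6) 509 [ 535.5 -102.6   41. ] (535.8, -102.3, 17.8)
wrist yellow 2589 [473.5  36.4 132.6] (471.9, 34.1, 22.0) 816 [528.6  37.5  40.9] (528.9, 36.8, 18.9)
wrist green 103 [492.9 -34.4 131.5] (477.7, -33.0, 18.5) 515 [531.3 -32.2  40.8] (531.9, -32.6, 16.7)
wrist blue 3179 [470.7 103.2 132.6] (469.3, 103.3, 21.6) 878 [525.1 106.5  41. ] (525.5, 106.4, 18.3)
 dark 4737 ((647.6873168945312, 42.337486267089844), (75.12531280517578, 235.61509704589844), 3.505232334136963)
 shelf 21888 ((555.51611328125, 2.5442352294921875), (266.9881591796875, 311.3123779296875), 2.8976211547851562)
```

Emit:
move_arm(targets=[-26,0,-20.5,0,0,0,-26,0,-20.5,0,0,0,-26,0,-20.5,0,0,0,-25.5,0,-20,0,0,0,0,0,0,0,0,0], hand=1, squeeze=40)

```text
time_s: 0.78
position: [0.4673, 0.1047, 0.2071]
tool_rot: [[0.002, -0.0, 1.0], [-1.0, 0.0, 0.002], [-0.0, -1.0, -0.0]]
ft_force: [0.5, -0.9, -0.6]
grip_width: 0.0856
```

Emit:
move_arm(targets=[0,32,0,0,0,0,0,32,0,0,0,0,0,32,0,0,0,0,0,31,0,0,0,0,0,0,0,0,0,0])

```text
time_s: 1.4
position: [0.4678, 0.103, 0.0785]
tool_rot: [[-0.001, -0.004, 1.0], [-1.0, 0.0, -0.001], [-0.0, -1.0, -0.004]]
ft_force: [0.4, 0.3, 1.1]
grip_width: 0.0854
```

Emit:
move_arm(targets=[0,0,0,0,0,0,0,0,0,0,0,0,0,0,0,0,0,0,0,0,0,0,0,0,0,0,0,0,0,0], hand=-1)

```text
time_s: 2.02
position: [0.4691, 0.1035, 0.0814]
tool_rot: [[0.0, 0.002, 1.0], [-1.0, -0.0, 0.0], [0.0, -1.0, 0.002]]
ft_force: [-2.0, 0.1, 7.4]
grip_width: 0.0443
```

Emit:
move_arm(targets=[0,-15,0,0,0,0,0,-25,0,0,0,0,0,-30,0,0,0,0,0,-25,0,0,0,0,0,-15,0,0,0,0])

```text
time_s: 2.65
position: [0.4687, 0.1035, 0.1918]
tool_rot: [[0.0, 0.002, 1.0], [-1.0, -0.0, 0.0], [0.0, -1.0, 0.002]]
ft_force: [0.5, 0.4, -2.4]
grip_width: 0.0445
```

Run:
```python
from h import *
s=env.observe();print(s['position'],s['ft_force'],s['grip_width'])
save(get_image('side'),'s1')
```

```text
[0.46865886 0.10352109 0.19178313] [ 0.51451596  0.37585085 -2.40467247] 0.04450692038230629
```

View pics/s1.png

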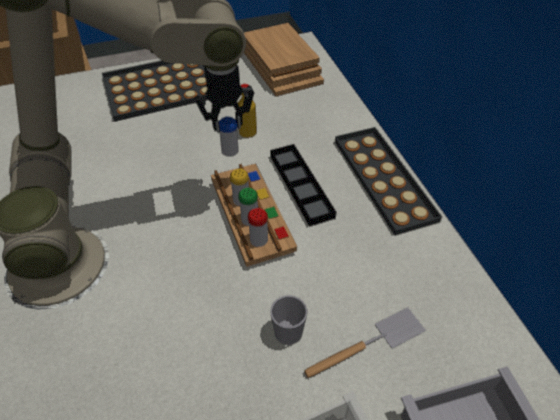

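Emit:
move_arm(targets=[22,0,29,0,0,0,32,0,42,0,0,0,36,0,48,0,0,0,32,0,41,0,0,0,20,0,25,0,0,0])

```text
time_s: 3.32
position: [0.6547, -0.0402, 0.1891]
tool_rot: [[-0.001, -0.001, 1.0], [-1.0, 0.0, -0.001], [-0.0, -1.0, -0.001]]
ft_force: [-0.8, 0.5, -1.2]
grip_width: 0.0445
```

Emit:
move_arm(targets=[0,0,0,0,0,0,0,30,0,0,0,0,0,40,0,0,0,0,0,25,0,0,0,0,0,0,0,0,0,0])

```text
time_s: 3.95
position: [0.6519, -0.0375, 0.0935]
tool_rot: [[0.001, -0.004, 1.0], [-1.0, 0.001, 0.001], [-0.001, -1.0, -0.004]]
ft_force: [-0.1, 0.4, -1.2]
grip_width: 0.0441
```

Run:
```python
from h import *
s=env.observe();print(s['position'],s['ft_force'],s['grip_width'])
save(get_image('scene'),'s2')
s=env.observe();im=get_image('wrist');save(im,'w2')
P=cloud(im,s);V=im['pixels'].max(-1)
m=(P[...,2]>.020)&(P[...,2]<.034)&(P[...,0]>.5)&(P[...,0]<.75)&(abs(P[...,1])<.25)&(V<70)
nl,lab,st,_=cv2.connectedComponentsWithStats(m.astype(np.uint8))
for i in range(1,nl):
    if st[i,4]>150:
        q=P[lab==i][:,:2]; print(' dark',st[i,4],cv2.minAreaRect((q*1000).astype(np.float32)))
```

```text
[ 0.65188592 -0.03753953  0.09347335] [-0.09062925  0.41461115 -1.19388739] 0.04413338626471922
 dark 5809 ((649.585205078125, 10.83062744140625), (74.01025390625, 172.15574645996094), 3.2687032222747803)
```

View pics/s2.png

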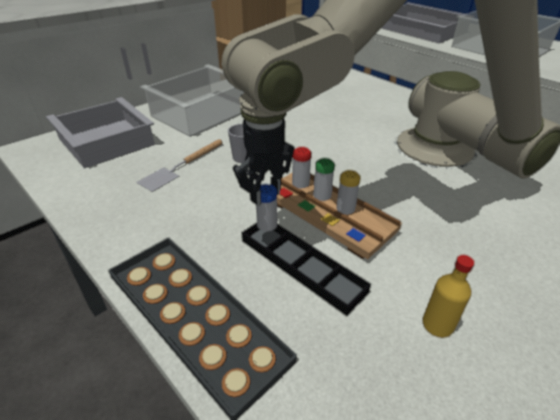

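View pics/w2.png

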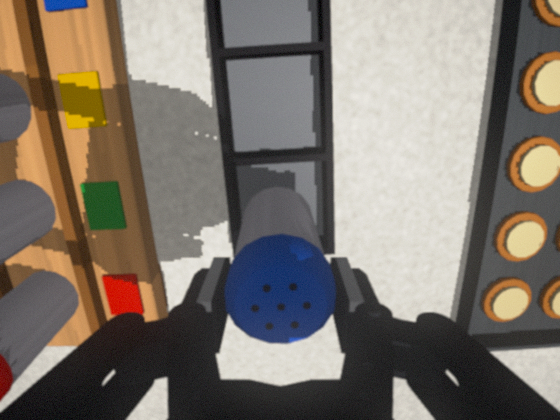

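Emit:
move_arm(targets=[0,18,0,0,0,0,0,14,0,0,0,0,0,8,0,0,0,0,0,4,0,0,0,0,0,0,0,0,0,0])

```text
time_s: 4.68
position: [0.6536, -0.0385, 0.0512]
tool_rot: [[0.0, 0.0, 1.0], [-1.0, -0.0, 0.0], [0.0, -1.0, 0.0]]
ft_force: [0.9, -0.1, -1.0]
grip_width: 0.0442
```

Emit:
move_arm(targets=[0,1,0,0,0,0,0,0,0,0,0,0,0,0,0,0,0,0,0,0,0,0,0,0,0,0,0,0,0,0])

```text
time_s: 5.3
position: [0.6538, -0.0385, 0.0505]
tool_rot: [[0.0, 0.001, 1.0], [-1.0, -0.0, 0.0], [0.0, -1.0, 0.001]]
ft_force: [-0.5, -0.0, 4.6]
grip_width: 0.0441
```

Emit:
move_arm(targets=[0,0,0,0,0,0,0,0,0,0,0,0,0,0,0,0,0,0,0,0,0,0,0,0,0,0,0,0,0,0], hand=1)

```text
time_s: 5.92
position: [0.6535, -0.0385, 0.05]
tool_rot: [[-0.0, -0.0, 1.0], [-1.0, 0.0, -0.0], [-0.0, -1.0, -0.0]]
ft_force: [0.3, -1.4, 0.6]
grip_width: 0.0853
```

Emit:
move_arm(targets=[0,-10,0,0,0,0,0,-30,0,0,0,0,0,-50,0,0,0,0,0,-50,0,0,0,0,0,-10,0,0,0,0])

```text
time_s: 6.55
position: [0.6546, -0.0387, 0.2048]
tool_rot: [[0.0, 0.007, 1.0], [-1.0, -0.002, 0.0], [0.002, -1.0, 0.007]]
ft_force: [0.3, 0.3, -0.2]
grip_width: 0.0854
```

Run:
```python
from h import *
s=env.observe();print(s['position'],s['ft_force'],s['grip_width'])
im=get_image('wrist');save(im,'w3')
```

```text
[ 0.65459293 -0.03870653  0.20480177] [ 0.32367026  0.2757384  -0.21808128] 0.08538752542130493
```

View pics/w3.png

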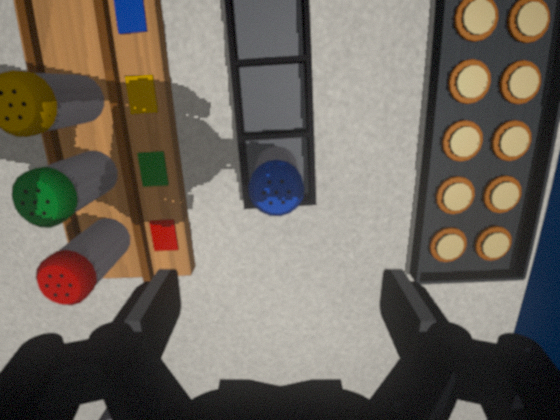

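Emit:
move_arm(targets=[-10,0,-26,0,0,0,-16,0,-40,0,0,0,-19,0,-48,0,0,0,-16.5,0,-41,0,0,0,-11,0,-26,0,0,0])

```text
time_s: 7.22
position: [0.4701, 0.0348, 0.1992]
tool_rot: [[0.0, -0.002, 1.0], [-1.0, 0.0, 0.0], [-0.0, -1.0, -0.002]]
ft_force: [1.1, 0.5, 0.1]
grip_width: 0.0854
```

Emit:
move_arm(targets=[0,0,0,0,0,0,0,40,0,0,0,0,0,45,0,0,0,0,0,35,0,0,0,0,0,0,0,0,0,0])

```text
time_s: 7.85
position: [0.4716, 0.0339, 0.0778]
tool_rot: [[-0.0, -0.006, 1.0], [-1.0, 0.001, -0.0], [-0.001, -1.0, -0.006]]
ft_force: [-1.4, -0.7, 0.2]
grip_width: 0.0854
```

Emit:
move_arm(targets=[0,0,0,0,0,0,0,0,0,0,0,0,0,0,0,0,0,0,0,0,0,0,0,0,0,0,0,0,0,0], hand=-1)

```text
time_s: 8.48
position: [0.4732, 0.0339, 0.0815]
tool_rot: [[0.0, 0.003, 1.0], [-1.0, -0.001, 0.0], [0.001, -1.0, 0.003]]
ft_force: [-2.5, 0.2, 5.8]
grip_width: 0.0444
```

Emit:
move_arm(targets=[0,-15,0,0,0,0,0,-25,0,0,0,0,0,-30,0,0,0,0,0,-25,0,0,0,0,0,-15,0,0,0,0])

```text
time_s: 9.1
position: [0.4727, 0.034, 0.1919]
tool_rot: [[0.0, 0.002, 1.0], [-1.0, -0.0, 0.0], [0.0, -1.0, 0.002]]
ft_force: [-0.9, -0.0, -1.9]
grip_width: 0.0443
```

Emit:
move_arm(targets=[0,0,26,0,0,0,1,0,40,0,0,0,1,0,46,0,0,0,1,0,40,0,0,0,0,0,25,0,0,0])

```text
time_s: 9.72
position: [0.6508, 0.0309, 0.1901]
tool_rot: [[-0.0, 0.0, 1.0], [-1.0, -0.0, -0.0], [0.0, -1.0, 0.0]]
ft_force: [-0.2, 0.0, -2.4]
grip_width: 0.0444
```

Emit:
move_arm(targets=[0,0,0,0,0,0,0,30,0,0,0,0,0,40,0,0,0,0,0,25,0,0,0,0,0,0,0,0,0,0])

```text
time_s: 10.35
position: [0.6479, 0.0312, 0.0939]
tool_rot: [[0.0, -0.004, 1.0], [-1.0, 0.001, 0.0], [-0.001, -1.0, -0.004]]
ft_force: [-0.3, 0.2, -0.8]
grip_width: 0.0444
```

Run:
```python
from h import *
s=env.observe();print(s['position'],s['ft_force'],s['grip_width'])
im=get_image('wrist');save(im,'w4')
```

```text
[0.64793024 0.03116056 0.09394218] [-0.26632732  0.23177317 -0.81870567] 0.04441870731036686
```

View pics/w4.png

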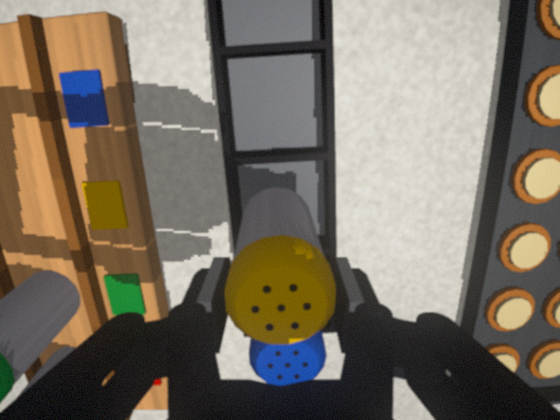

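Yellow (280,290) is over its compartment, next to blue (287,360), with clearance. Lowering.

Emit:
move_arm(targets=[0,18,0,0,0,0,0,14,0,0,0,0,0,8,0,0,0,0,0,4,0,0,0,0,0,1,0,0,0,0])

```text
time_s: 11.02
position: [0.6497, 0.031, 0.0506]
tool_rot: [[-0.0, 0.001, 1.0], [-1.0, -0.0, -0.0], [0.0, -1.0, 0.001]]
ft_force: [-2.8, 0.9, 4.4]
grip_width: 0.0442
```

Emit:
move_arm(targets=[0,0,0,0,0,0,0,0,0,0,0,0,0,0,0,0,0,0,0,0,0,0,0,0,0,0,0,0,0,0])

```text
time_s: 11.65
position: [0.6496, 0.031, 0.0506]
tool_rot: [[0.0, 0.001, 1.0], [-1.0, -0.0, 0.0], [0.0, -1.0, 0.001]]
ft_force: [-1.8, -0.4, 5.8]
grip_width: 0.0442
```

Emit:
move_arm(targets=[0,0,0,0,0,0,0,0,0,0,0,0,0,0,0,0,0,0,0,0,0,0,0,0,0,0,0,0,0,0], hand=1)

```text
time_s: 12.28
position: [0.6495, 0.031, 0.05]
tool_rot: [[-0.0, -0.0, 1.0], [-1.0, -0.0, -0.0], [0.0, -1.0, -0.0]]
ft_force: [-0.6, -0.9, 0.6]
grip_width: 0.0854
```

Emit:
move_arm(targets=[0,-10,0,0,0,0,0,-30,0,0,0,0,0,-50,0,0,0,0,0,-50,0,0,0,0,0,-10,0,0,0,0])

```text
time_s: 12.9
position: [0.6506, 0.0309, 0.2048]
tool_rot: [[0.0, 0.008, 1.0], [-1.0, -0.001, 0.0], [0.001, -1.0, 0.008]]
ft_force: [0.2, 0.1, 0.0]
grip_width: 0.0856
```

Emit:
move_arm(targets=[9,0,-25,0,0,0,15,0,-39,0,0,0,18,0,-46,0,0,0,15,0,-39,0,0,0,9,0,-25,0,0,0])

```text
time_s: 13.52
position: [0.4736, -0.0353, 0.1999]
tool_rot: [[-0.001, -0.001, 1.0], [-1.0, 0.0, -0.001], [-0.0, -1.0, -0.001]]
ft_force: [0.2, 0.4, 0.0]
grip_width: 0.0856
```

Emit:
move_arm(targets=[0,0,0,0,0,0,0,40,0,0,0,0,0,45,0,0,0,0,0,35,0,0,0,0,0,0,0,0,0,0])

```text
time_s: 14.15
position: [0.475, -0.0344, 0.0782]
tool_rot: [[0.0, -0.005, 1.0], [-1.0, 0.002, 0.0], [-0.002, -1.0, -0.005]]
ft_force: [-0.2, 0.4, 0.9]
grip_width: 0.0852
```

Emit:
move_arm(targets=[0,0,0,0,0,0,0,0,0,0,0,0,0,0,0,0,0,0,0,0,0,0,0,0,0,0,0,0,0,0], hand=-1)

```text
time_s: 14.78
position: [0.4762, -0.0352, 0.0815]
tool_rot: [[-0.0, 0.003, 1.0], [-1.0, -0.001, -0.0], [0.001, -1.0, 0.003]]
ft_force: [-1.1, 0.9, 7.0]
grip_width: 0.0443
```

Emit:
move_arm(targets=[0,-15,0,0,0,0,0,-25,0,0,0,0,0,-30,0,0,0,0,0,-25,0,0,0,0,0,-15,0,0,0,0])

```text
time_s: 15.4
position: [0.4757, -0.035, 0.1919]
tool_rot: [[0.0, 0.002, 1.0], [-1.0, -0.001, 0.0], [0.001, -1.0, 0.002]]
ft_force: [0.7, -0.5, -1.9]
grip_width: 0.0442
```

Emit:
move_arm(targets=[-20,0,25,0,0,0,-31,0,39,0,0,0,-35,0,44,0,0,0,-30,0,37,0,0,0,-20,0,25,0,0,0])

```text
time_s: 16.02
position: [0.6466, 0.1026, 0.1902]
tool_rot: [[0.001, 0.0, 1.0], [-1.0, 0.0, 0.001], [-0.0, -1.0, 0.0]]
ft_force: [-0.4, -0.1, -2.2]
grip_width: 0.0446
```

Emit:
move_arm(targets=[0,0,0,0,0,0,0,30,0,0,0,0,0,40,0,0,0,0,0,25,0,0,0,0,0,0,0,0,0,0])

```text
time_s: 16.65
position: [0.6441, 0.1004, 0.0939]
tool_rot: [[-0.001, -0.004, 1.0], [-1.0, -0.0, -0.001], [0.0, -1.0, -0.004]]
ft_force: [0.1, 0.3, -1.0]
grip_width: 0.0443
```

Run:
```python
from h import *
s=env.observe();print(s['position'],s['ft_force'],s['grip_width'])
im=get_image('wrist');save(im,'w5')
```

```text
[0.64406414 0.10037028 0.09392755] [ 0.10506305  0.33960079 -1.01148689] 0.044345400993772655
```

View pics/w5.png

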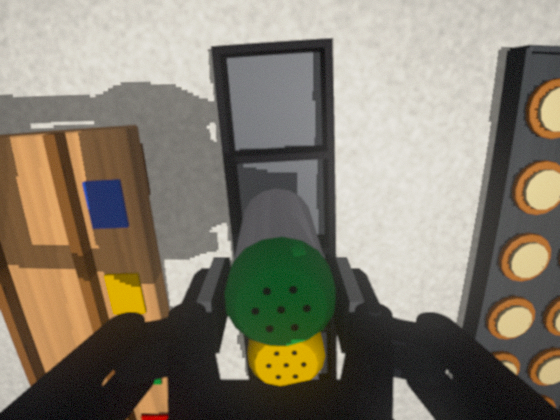

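Green (280,290) is over the second compartment from the left; the yellow lid (287,360) is beside it. Lowering.

Emit:
move_arm(targets=[0,18,0,0,0,0,0,14,0,0,0,0,0,8,0,0,0,0,0,4,0,0,0,0,0,1,0,0,0,0])

```text
time_s: 17.32
position: [0.6457, 0.101, 0.0507]
tool_rot: [[0.0, 0.001, 1.0], [-1.0, -0.0, 0.0], [0.0, -1.0, 0.001]]
ft_force: [-2.9, 0.7, 4.7]
grip_width: 0.0442
```

Emit:
move_arm(targets=[0,0,0,0,0,0,0,0,0,0,0,0,0,0,0,0,0,0,0,0,0,0,0,0,0,0,0,0,0,0])

```text
time_s: 17.95
position: [0.6457, 0.101, 0.0507]
tool_rot: [[0.0, 0.001, 1.0], [-1.0, -0.0, 0.0], [0.0, -1.0, 0.001]]
ft_force: [-3.3, -0.5, 5.6]
grip_width: 0.0444
```

Emit:
move_arm(targets=[0,0,0,0,0,0,0,0,0,0,0,0,0,0,0,0,0,0,0,0,0,0,0,0,0,0,0,0,0,0], hand=1)

```text
time_s: 18.58
position: [0.6455, 0.101, 0.05]
tool_rot: [[0.0, -0.0, 1.0], [-1.0, -0.0, 0.0], [0.0, -1.0, -0.0]]
ft_force: [1.3, 0.5, 0.1]
grip_width: 0.0855
```

Emit:
move_arm(targets=[0,-10,0,0,0,0,0,-30,0,0,0,0,0,-50,0,0,0,0,0,-50,0,0,0,0,0,-10,0,0,0,0])

```text
time_s: 19.2
position: [0.6466, 0.1011, 0.2048]
tool_rot: [[0.0, 0.008, 1.0], [-1.0, -0.0, 0.0], [0.0, -1.0, 0.008]]
ft_force: [0.0, 0.1, -0.6]
grip_width: 0.0852
```

Emit:
move_arm(targets=[38,0,-30,0,0,0,44,0,-36,0,0,0,46,0,-37,0,0,0,44,0,-36,0,0,0,34,0,-27,0,0,0])

```text
time_s: 19.82
position: [0.4777, -0.1062, 0.1998]
tool_rot: [[-0.001, -0.001, 1.0], [-1.0, 0.0, -0.001], [-0.0, -1.0, -0.001]]
ft_force: [0.0, -1.3, -0.2]
grip_width: 0.085
```

Emit:
move_arm(targets=[0,0,0,0,0,0,0,40,0,0,0,0,0,45,0,0,0,0,0,35,0,0,0,0,0,0,0,0,0,0])

```text
time_s: 20.45
position: [0.4786, -0.1038, 0.0782]
tool_rot: [[0.001, -0.005, 1.0], [-1.0, 0.002, 0.001], [-0.002, -1.0, -0.005]]
ft_force: [0.6, 0.6, 1.0]
grip_width: 0.0855
```

Emit:
move_arm(targets=[0,0,0,0,0,0,0,0,0,0,0,0,0,0,0,0,0,0,0,0,0,0,0,0,0,0,0,0,0,0], hand=-1)

```text
time_s: 21.08
position: [0.4802, -0.1054, 0.0816]
tool_rot: [[-0.0, 0.003, 1.0], [-1.0, -0.001, -0.0], [0.001, -1.0, 0.003]]
ft_force: [-1.0, -0.0, 6.7]
grip_width: 0.0444
```

Emit:
move_arm(targets=[0,-15,0,0,0,0,0,-25,0,0,0,0,0,-30,0,0,0,0,0,-25,0,0,0,0,0,-15,0,0,0,0])

```text
time_s: 21.7
position: [0.4797, -0.105, 0.192]
tool_rot: [[-0.0, 0.002, 1.0], [-1.0, -0.001, -0.0], [0.001, -1.0, 0.002]]
ft_force: [-0.5, 0.3, -1.8]
grip_width: 0.0447
```

Emit:
move_arm(targets=[-30,0,17.5,0,0,0,-40,0,23.5,0,0,0,-45,0,26,0,0,0,-45,0,26,0,0,0,-40,0,23.5,0,0,0])

```text
time_s: 22.32
position: [0.5966, 0.0968, 0.1907]
tool_rot: [[0.0, 0.001, 1.0], [-1.0, 0.0, 0.0], [-0.0, -1.0, 0.001]]
ft_force: [0.4, -0.5, -1.9]
grip_width: 0.044
```

Emit:
move_arm(targets=[-40,0,23,0,0,0,-36,0,22,0,0,0,0,0,0,0,0,0,0,30,0,0,0,0,0,25,0,0,0,0])

```text
time_s: 22.95
position: [0.6405, 0.1703, 0.1347]
tool_rot: [[-0.0, 0.0, 1.0], [-1.0, -0.0, -0.0], [0.0, -1.0, 0.0]]
ft_force: [-0.5, 0.5, -1.6]
grip_width: 0.0443
```

Emit:
move_arm(targets=[0,25,0,0,0,0,0,15,0,0,0,0,0,0,0,0,0,0,0,0,0,0,0,0,0,0,0,0,0,0])

```text
time_s: 23.58
position: [0.6414, 0.171, 0.0961]
tool_rot: [[-0.0, 0.002, 1.0], [-1.0, 0.0, -0.0], [-0.0, -1.0, 0.002]]
ft_force: [0.7, 0.8, -1.5]
grip_width: 0.0443
```

Run:
```python
from h import *
s=env.observe();print(s['position'],s['ft_force'],s['grip_width'])
im=get_image('wrist');save(im,'w6')
```

```text
[0.64142366 0.17101324 0.09614615] [ 0.71465465  0.8010795  -1.4705688 ] 0.04427969832558601
```

View pics/w6.png

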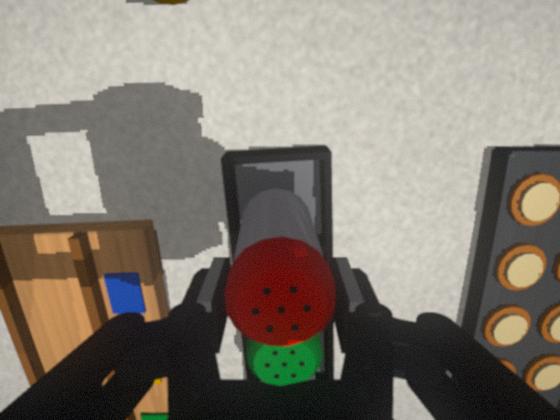

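Red (280,290) is over the left-end compartment, green (285,360) beside it. Lowering.

Emit:
move_arm(targets=[0,18,0,0,0,0,0,14,0,0,0,0,0,8,0,0,0,0,0,4,0,0,0,0,0,1,0,0,0,0])

```text
time_s: 24.25
position: [0.6411, 0.1711, 0.0508]
tool_rot: [[0.0, 0.001, 1.0], [-1.0, 0.0, 0.0], [-0.0, -1.0, 0.001]]
ft_force: [-4.0, -0.3, 5.5]
grip_width: 0.0444
```

Emit:
move_arm(targets=[0,0,0,0,0,0,0,0,0,0,0,0,0,0,0,0,0,0,0,0,0,0,0,0,0,0,0,0,0,0])

```text
time_s: 24.88
position: [0.6411, 0.1711, 0.0507]
tool_rot: [[0.0, 0.001, 1.0], [-1.0, 0.0, 0.0], [-0.0, -1.0, 0.001]]
ft_force: [-2.6, 0.3, 5.5]
grip_width: 0.044
```

Emit:
move_arm(targets=[0,0,0,0,0,0,0,0,0,0,0,0,0,0,0,0,0,0,0,0,0,0,0,0,0,0,0,0,0,0], hand=1)

```text
time_s: 25.5
position: [0.641, 0.171, 0.05]
tool_rot: [[-0.0, -0.0, 1.0], [-1.0, 0.0, -0.0], [-0.0, -1.0, -0.0]]
ft_force: [0.9, -0.7, -0.8]
grip_width: 0.0852
```

Emit:
move_arm(targets=[0,-10,0,0,0,0,0,-30,0,0,0,0,0,-50,0,0,0,0,0,-50,0,0,0,0,0,-10,0,0,0,0])

```text
time_s: 26.12
position: [0.6421, 0.1712, 0.2049]
tool_rot: [[0.0, 0.008, 1.0], [-1.0, 0.001, 0.0], [-0.001, -1.0, 0.008]]
ft_force: [0.9, 0.0, -0.2]
grip_width: 0.0853
```

Emit:
move_arm(targets=[10,-30,-30,0,0,0,20,-30,-40,0,0,0,20,0,-40,0,0,0,20,0,-30,0,0,0,0,0,0,0,0,0])

```text
time_s: 26.75
position: [0.4994, 0.1003, 0.2605]
tool_rot: [[-0.001, -0.0, 1.0], [-1.0, -0.0, -0.001], [0.0, -1.0, -0.0]]
ft_force: [0.4, 0.9, 0.5]
grip_width: 0.0856
```

```bash
cat > chk.py <<'E'
from m import *
C=np.array([647.2,66.2]);a=np.radians(3.5);A=np.array([[np.cos(a),-np.sin(a)],[np.sin(a),np.cos(a)]])
for n in ['wrist','scene','side']:
    s=env.observe();im=get_image(n);save(im,n+'F');P=cloud(im,s)
    for c,m in caps(im,P).items():
        z=P[...,2];k=m&(z>.09)&(z<.115)
        if k.sum()>20:
            q=P[k];(cx,cy),r=cv2.minEnclosingCircle((q[:,:2]*1000).astype(np.float32))
            print(n,c,k.sum(),'z',np.round(np.percentile(q[:,2],90)*1000,1),'in caddy',np.round((np.array([cx,cy])-C)@A,1),'r',round(r,1))
E
python3 chk.py
```

```text
wrist red 1931 z 102.6 in caddy [ -3.2 104.2] r 23.1
wrist yellow 1408 z 102.7 in caddy [ -3.2 -34.7] r 22.9
wrist green 1423 z 102.7 in caddy [-3.  34.6] r 22.3
wrist blue 200 z 102.3 in caddy [  3.7 -95.6] r 16.9
scene red 388 z 102.1 in caddy [  0.5 104.5] r 21.5
scene yellow 279 z 102.0 in caddy [  2.5 -33.8] r 21.3
scene green 300 z 102.0 in caddy [ 4.4 36.2] r 20.0
scene blue 243 z 102.0 in caddy [   0.6 -102.8] r 21.7
side red 146 z 102.0 in caddy [-4.5 98.6] r 22.1
side yellow 179 z 102.2 in caddy [-33.5  87.7] r 153.5
side green 152 z 102.3 in caddy [-2.9 30.8] r 22.0
side blue 192 z 102.0 in caddy [  -4.9 -108.9] r 22.5
```

View pics/sceneF.png

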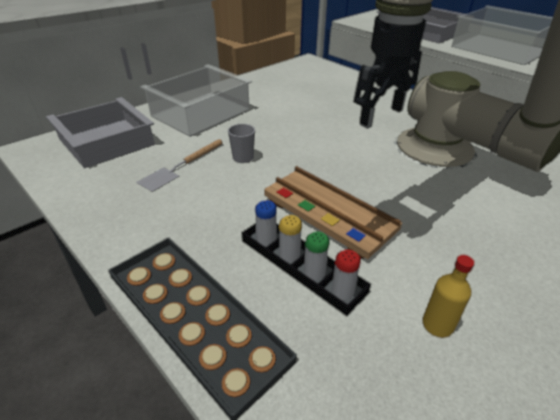

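View pics/wristF.png

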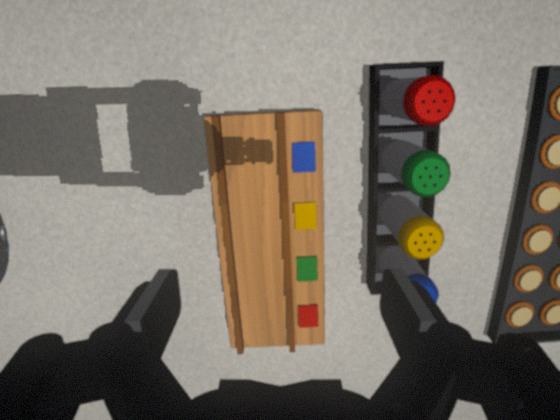

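```bash
python3 -c "
from rig import env
print(env.close_job())"
```

```text
the job is handed in; nothing more can be done
None
```

All four shakers are standing in the caddy in reverse order, released, and I handed the job in at about 27 s. From the left end of the caddy they run red, green, yellow, blue; the shelf order was blue, yellow, green, red.

**Position:** The clean lid measurements put the shakers within about 6.5 mm of their compartment centres (limit 14 mm). Lid tops read about 102 mm against 101 mm expected, so they stand flat on the caddy floor.

**Readings that disagreed:**
- The scene and side cameras differ from each other by 4–7 mm, because each sees mainly one side of the lids.
- The wrist reading of blue was 9 mm off along the row because a finger hid part of the lid; the other two cameras put blue within about 5 mm.
- The side reading of yellow was unusable because it picked up other yellow pixels. The wrist and scene cameras agree on yellow to within about 6 mm.

**Surroundings:** The sauce bottle, cup and spatula looked unmoved in the last scene picture; I did not measure their positions. The gripper was open and clear of everything, and the forces I read between moves stayed below 8 N.

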